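# Change the culture dish under a swing-boom stereo microscope

## Robot

A 6-joint arm with a two-finger parallel gripper is mounted at the origin on the work surface. World frame = base frame: x ahead of the robot, y to its left, z up, the work surface at z = 0. Lengths are in m, angles in rad, forces in N, time in s.
With the tool pointing down it reaches from about 0.375 to 0.825 m from the base axis. Payload 5.5 kg.
Tool frame: the origin (TCP) lies on the centre line of the jaws, within the pads' length; the fingertips stand 11 mm ahead of it and the grasp point (between the pads) lies 8 mm behind it; z points along the fingers, y is the line along which they close (so a half turn about z gives the same grasp; the last joint's range is limited). The gripper opens to 85 mm and grips with 20 to 120 N. Pads are 22 mm wide; open, the fingers measure 114 mm over their backs; the gripper's body (76 mm by 85 mm) begins 54 mm behind the grasp point. The pads swing forward as they close: fully open they stand 13 mm farther back than shut.
Start: joints at [1.324, 0.314, -0.047, 1.21, 0, 1.571], TCP at [0.147, 0.582, 0.242] pointing down, gripper open.
Joint ranges: [-2.67, 2.67], [-0.69, 1.73], [-1.03, 1.25], [-2.08, 2.16], [-1.42, 1.45], [-3.14, 3.14]. Speed limits (rad/s): [2.39, 2.39, 3.01, 3.14, 3.14, 3.14].

## Interface

Orientations are given as a rotation vector (axis times angle).
In Python, from workcell import telemetry, cams, ctrl gives the robot as it stands.
- The arm moves only by the tool carry_out, never from a script. Its argument "motion" is one flat list of numbers, 7 for each row, row after row: the shift along the tool's x, y, z in mm, then the turn, a rotation vector about the tool's x, y, z in rad, then the closure, from 0 (fully open) to 1 (shut). A call has 1 to 12 rows; each row shifts and turns the commanded pose from where the row before left it, along the tool's axes as they then stand; what a row does not reach is not made up. A row lasts 1/10 s, in which the tool goes at most 50 mm and 8.59 degrees, less where a joint would pass 70% of its speed; a pose out of reach is approached as far as the arm can. A call is refused whole if a number of a shift passes 50 or a number of a turn 0.15, either way. A call with a gripper value outside its range is refused whole. The fingers move at their own pace and stop on an object; the grip force is fixed at half the most. Time passes only in rows, so rows that do not move let the fingers close. It gives the time, the measured TCP pose, the force, the opening and the grip force at its end, in the units of the state.
- telemetry.observe(): the state, without advancing time (a new reading comes with each control period).
- cams.grab_frame(name): name is "scene" or "top"; returns a dict with "image" (480x640x3 uint8, red, green, blue), "depth" (480x640 float32, m along the optical axis (not along the pixel's ray), 0 where there is no reading), "K" (3x3 intrinsics, pixels), "k1" (the pictures are not rectified: a ray, as slopes to the right and down, at radius r is drawn at 1 + k1 r^2 times it, then the intrinsics apply), "cam_to_world" (4x4, takes a point from camera to world coordinates). Camera axes: x right, y down, z forward; pixel columns grow to the right and rows downward; lengths in m; the calibration is good to about 2 mm. A picture is of the moment at which its call begins.
- ctrl.sign_off(): hands the job in; it is judged then, once.
Trained networks look in a picture, given as the dict that the camera call returned (one of the last four; its "shot" number tells which), for a name from the list of things; names that differ only in an ending like _2 or _b are one class to them, and where a whole thing is asked for, a point or a joint stands for the part that bears it (a point fixed in the world has none). Each returns a list of dicts, best first, with "confidence" (0 to 1); they miss things now and then, are a little off and sometimes report something else, mostly with a low value. They report only what shows in the picture. A call takes as long as a camera call.
- cams.look_for(picture, target): "bbox" ([centre column, centre row, width, height] in pixels, round what is visible of it).
- cams.outline_of(picture, target): "mask" (480x640 bool, what is visible of it) and "bbox" ([centre column, centre row, width, height] in pixels, round what is visible of it).
- cams.place_of(picture, target): "pixel" ([column, row] in pixels: a listed point, or the origin of a listed thing).
The state is a dict: "clock": time; "qpos": joint angles; "dq": joint speeds; "joint_efforts": joint torques, N m; "position": TCP position; "eef_rot": TCP orientation; "force": force on the tool from outside, world axes, zero at the start; "wrist_torque": the same for the moment, N m; "finger_gap": finger opening in m; "grasp_force": force on a finger pad.
Only numpy, scipy, OpenCV 4.12 (cv2) and the standard library are available. Lean on these libraries where they do the work, as an engineer would, in place of code of your own. Each camera call takes 0.05 s, during which the arm holds its last target. There are 200 camera calls.

## Task

The red dish on the microscope stage is finished and the amber dish in the steel tray is next, but the microscope head hangs over the stage. Swing the head well clear of the stage by its boom (never push on the head itself), set the red dish down flat in a free place in the tray, then stand the amber dish centred on the black stage disc and swing the head back so that its objective is centred over the dish. Keep the dishes level, do not drop them, and leave everything else where it is.

Things in the scene. Friction and masses are not known exactly. Their poses are not given: they have to be found in the camera images.
- boom (a joint): swing of the microscope's boom about its vertical post, rad: 0 = objective exactly over the stage centre, positive = anticlockwise seen from above (head swings away from the robot), range -0.5 to 1.5. Stiff: it stays where it is left; dry friction about 0.25 N m, so 2 to 3 N at the grip moves it
- post (a point): point on the axis of the boom's post (steel, 32 mm diameter), at boom height, 215 mm above the table. Its axes are those of the stand: -y points from the post to the stage centre, 240 mm away, z up. The top of the post's cap is 254 mm above the table
- boom_grip (a point): point on the axis of the bare chromed boom bar, 22 mm diameter, horizontal, 215 mm above the table, 115 mm from the post axis; the place to pinch it from above. The bar is bare from 30 to 167 mm from the post axis; then come a focus block (40 mm wide, top 247 mm above the table, black knobs out to 42 mm either side at 205 mm height) and the head. It turns with the boom: -y points along the bar towards the head
- head: white microscope head with white ring light, black objective and brown eyepieces, carried on the boom's end; origin on the optical axis at table height. -y points away from the post, the way the eyepieces lean; they reach about 110 mm out from the optical axis and 310 mm above the table. Body about 90 mm across
- objective (a point): centre of the objective's lower face, 135 mm above the table and 240 mm from the post axis
- stage (a point): centre of the top of the black stage disc, 100 mm diameter, 20 mm above the table, 2 mm proud of the grey base plate (18 mm high; it reaches 95 mm either side of the stage centre along x, 75 mm beyond it along -y, 300 mm along +y). Axes as post
- red_dish_mid (a point): finished lidded culture dish with red agar, 60 mm diameter, 18 mm high, 40 g; this point is its centre, half-way up; z is its upright axis. It starts on the stage, up to 10 mm off centre each way
- amber_dish_mid (a point): next dish, the same but with amber agar; its centre, half-way up. It starts in the tray
- tray_floor (a point): centre of the inner floor of the fixed stainless tray, 3 mm above the table; inner floor 244 mm along x and 354 mm along y, walls 3 mm thick, rim 34 mm above the table
- green_dish: bystander in the tray: dish with dark green agar, 60 mm diameter, 18 mm high; origin at the centre of its underside
- jar: bystander in the tray: specimen jar with blue cap, 40 mm diameter, 58 mm high; origin at the centre of its underside
- forceps: bystander lying in the tray: steel forceps 115 mm long along their x, 18 mm wide, 7 mm high; origin at the middle of the underside
- needle: bystander lying on the base plate beside the stage: dissecting needle with black handle, about 130 mm long along its x (-65 to +65 mm), 12 mm wide, 9 mm high; origin at the middle of the underside
- wash_bottle: bystander on the bench: white wash bottle with red cap, 62 mm diameter, 180 mm high; origin at the centre of its underside
- tube_rack: bystander on the bench: blue rack of capped tubes, 75 x 190 mm, 96 mm high; origin at the centre of its underside
- slide_box: bystander on the bench: flat grey and green slide box, 75 x 150 mm, 35 mm high; origin at the centre of its underside

How it is judged:
On the way, in this order (a step that is already met when the one before it is completed fails the run):
1. the head is swung clear: its objective is more than 140 mm, seen from above, from the stage centre (horizontal distance between objective and stage above 0.14 m), for 0.2 s.
2. the red dish lies flat on the tray floor, released, its centre within 93 mm (tray x) and 148 mm (tray y) of the floor's centre (x of red_dish_mid in the frame of tray_floor between -0.093 and 0.093 m and y of red_dish_mid in the frame of tray_floor between -0.148 and 0.148 m and z of red_dish_mid in the frame of tray_floor below 0.013 m and angle between red_dish_mid's own z axis and vertical below 0.08 rad and contact force between the fingers and red_dish below 0.05 N and linear speed of red_dish below 0.02 m/s), for 0.2 s.
3. the amber dish stands flat on the stage disc, released, within 15 mm of its centre, with the head still clear (horizontal distance between amber_dish_mid and stage below 0.015 m and z of amber_dish_mid in the frame of stage between 0.005 and 0.013 m and angle between amber_dish_mid's own z axis and vertical below 0.08 rad and contact force between the fingers and amber_dish below 0.05 N and linear speed of amber_dish below 0.02 m/s and horizontal distance between objective and stage above 0.14 m), for 0.2 s.
At the end, for the whole second after the job is handed in: Released and at rest: red dish flat on the tray floor (within 93 mm along tray x, 148 mm along y of its centre); amber dish flat on the stage within 15 mm of its centre; objective at rest within 15 mm, seen from above, of both the stage centre and the amber dish (all of step 2 and horizontal distance between each of amber_dish_mid, objective and stage below 0.015 m and z of amber_dish_mid in the frame of stage between 0.005 and 0.013 m and angle between amber_dish_mid's own z axis and vertical below 0.08 rad and contact force between the fingers and amber_dish below 0.05 N and linear speed of amber_dish below 0.02 m/s and horizontal distance between objective and amber_dish_mid below 0.015 m and velocity of joint boom between -0.03 and 0.03 rad/s); the robot touches nothing.
It fails at once if the microscope head itself is pushed or struck (more than 3 N) (contact force between anything else and head above 3 N).
It fails at once if a culture dish is tilted by more than 0.5 rad (angle between any of red_dish_mid, amber_dish_mid's own z axis and vertical above 0.5 rad).
It fails at once if a culture dish is dropped or thrown (faster than 0.6 m/s while not held) ((contact force between the fingers and red_dish below 0.01 N and linear speed of red_dish above 0.6 m/s) or (contact force between the fingers and amber_dish below 0.01 N and linear speed of amber_dish above 0.6 m/s)).
It fails at once if a bystander is moved by more than 25 mm (distance of any of green_dish, jar, forceps, needle, wash_bottle, tube_rack, slide_box from where it was at the start of the episode above 0.025 m).
It fails at once if a standing bystander is tipped by more than 0.4 rad (angle between any of green_dish, jar, wash_bottle, tube_rack, slide_box's own z axis and vertical above 0.4 rad).
It also fails if it takes over 72 s, if anything falls off the work surface, if the arm or the gripper's body presses on something with over 40 N, if the wrist force passes 120 N, or if a joint passes its speed limit or range.

## Working session

There is one attempt and no reset: what is moved stays moved. The work goes in short steps, Python scripts to look and compute and a tool call to move; the robot and the scene stay as the last step left them, time stands still between calls to the robot, and variables do not carry over. Pictures are saved under pics/ and viewed, at most 10 in all, crops included, and the job is handed in when it is done.

Besides the shell and the picture viewer there is one more tool, called after ">>>" as name(argument=value, ...) on one line, values as JSON. carry_out: Moves the arm, as the interface text tells. Its arguments: {"type":"object","properties":{"motion":{"type":"array","items":{"type":"number"}}},"required":["motion"]}

```bash
mkdir -p pics; cat > h.py <<'E'
import numpy as np, cv2
from workcell import telemetry, cams, ctrl
def ray(f,px):
    K=f["K"]; d=np.array([(px[0]-K[0,2])/K[0,0],(px[1]-K[1,2])/K[1,1]]); s=d.copy()
    for _ in range(20): s=d/(1+f["k1"]*(s@s))
    T=np.array(f["cam_to_world"]); return T[:3,:3]@np.array([s[0],s[1],1]),T[:3,3]
def atz(f,px,z):
    r,o=ray(f,px); return o+r*(z-o[2])/r[2]
def atd(f,px):
    r,o=ray(f,px); return o+r*f["depth"][int(round(px[1])),int(round(px[0]))]
def save(f,n): cv2.imwrite("pics/"+n+".png",cv2.cvtColor(f["image"],cv2.COLOR_RGB2BGR))
E
cat > a.py <<'E'
from h import *
np.set_printoptions(precision=4,suppress=True)
Z=dict(post=.215,boom_grip=.215,objective=.135,stage=.02,red_dish_mid=.029,amber_dish_mid=.012,tray_floor=.003,green_dish=.003,jar=.003,forceps=.003,needle=.018,wash_bottle=0,tube_rack=0,slide_box=0,head=0)
for c in("top","scene"):
    f=cams.grab_frame(c); save(f,c+"0"); print(c,f["cam_to_world"][:3,3],f["cam_to_world"][:3,2])
    for n,z in Z.items():
        for p in cams.place_of(f,n)[:2]:
            print(n,round(p["confidence"],2),np.round(p["pixel"]),atz(f,p["pixel"],z))
print(telemetry.observe())
E
python3 a.py
```

```text
top [ 0.295  -0.0402  1.4208] [ 0.213  -0.0029 -0.9771]
post 0.56 [174. 316.] [0.383  0.3115 0.215 ]
post 0.49 [214. 280.] [0.4662 0.2278 0.215 ]
boom_grip 0.95 [216. 281.] [0.464  0.2213 0.215 ]
stage 0.81 [265. 262.] [0.5462 0.1369 0.02  ]
stage 0.42 [242. 192.] [0.7398 0.2084 0.02  ]
red_dish_mid 0.81 [267. 264.] [0.5374 0.1294 0.029 ]
amber_dish_mid 0.8 [410. 258.] [ 0.5623 -0.2532  0.012 ]
tray_floor 0.62 [415. 278.] [ 0.5106 -0.2651  0.003 ]
green_dish 0.82 [419. 298.] [ 0.4547 -0.2751  0.003 ]
jar 0.61 [376. 274.] [ 0.5187 -0.1602  0.003 ]
forceps 0.59 [454. 283.] [ 0.4962 -0.3694  0.003 ]
forceps 0.18 [266. 263.] [0.5449 0.1364 0.003 ]
needle 0.67 [212. 266.] [0.534  0.2768 0.018 ]
needle 0.43 [404. 190.] [ 0.7499 -0.2374  0.018 ]
wash_bottle 0.89 [332. 194.] [ 0.7438 -0.0411  0.    ]
tube_rack 0.67 [401. 192.] [ 0.7518 -0.2326  0.    ]
slide_box 0.86 [241. 192.] [0.7467 0.2134 0.    ]
scene [0.9949 0.6025 1.0797] [-0.3705 -0.5286 -0.7637]
post 0.64 [510. 308.] [0.3805 0.3122 0.215 ]
post 0.25 [304. 210.] [ 0.5613 -0.1035  0.215 ]
boom_grip 0.9 [446. 298.] [0.4656 0.2276 0.21
[... 551 characters left out ...]
018 ]
wash_bottle 0.96 [253. 330.] [ 0.7433 -0.0369  0.    ]
wash_bottle 0.24 [276. 198.] [ 0.4903 -0.3593  0.    ]
tube_rack 0.73 [211. 271.] [ 0.7458 -0.2366  0.    ]
slide_box 0.91 [313. 418.] [ 0.7477  0.2058 -0.    ]
{'clock': 1.6, 'qpos': array([ 1.324 ,  0.3135, -0.0471,  1.2102,  0.    ,  1.5708]), 'dq': array([0.0005, 0.0006, 0.0009, 0.0003, 0.0005, 0.0009]), 'joint_efforts': array([ -0.0013, -53.9446,  34.0046,   0.0018,  -0.0001,  -0.    ]), 'position': array([0.1466, 0.5818, 0.2423]), 'eef_rot': array([-0.3867, -3.1177,  0.    ]), 'force': array([-1.4784, -1.1546, -0.0432]), 'wrist_torque': array([-0.0109,  0.0492, -0.0935]), 'grasp_force': 0.0, 'finger_gap': 0.08517633934161824}
```

```bash
python3 - <<'E'
import cv2,numpy as np
a=cv2.imread("pics/top0.png")[150:350,130:490];b=cv2.imread("pics/scene0.png")[150:450,180:560]
a=cv2.resize(a,None,fx=2.2,fy=2.2,interpolation=2);b=cv2.resize(b,None,fx=2,fy=2,interpolation=2)
cv2.imwrite("pics/a1.png",a);cv2.imwrite("pics/b1.png",b)
E
```

```text
(no output)
```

View pics/a1.png

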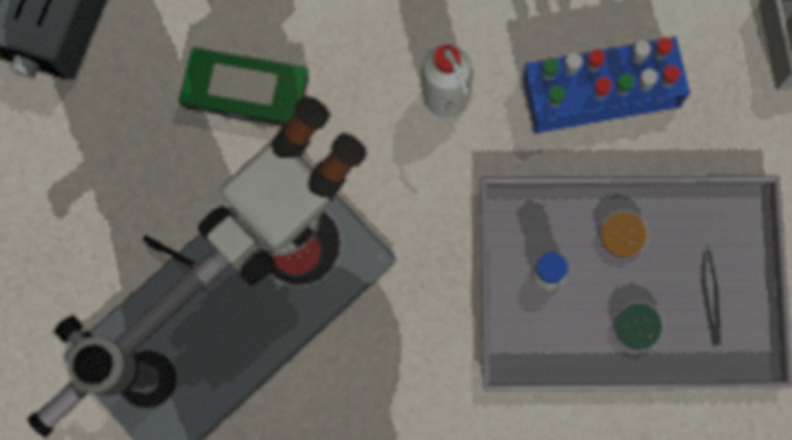

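View pics/b1.png

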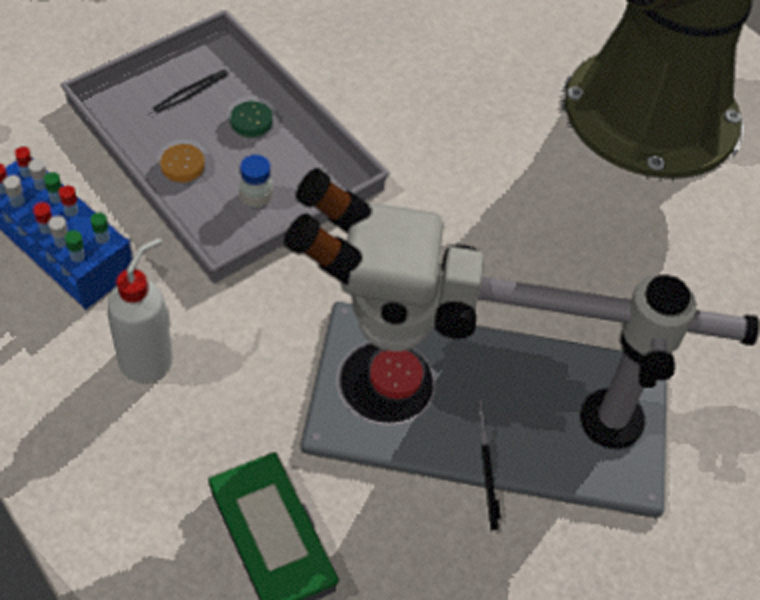

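The crops agree with the detections: post at (95,365), head over the stage at (290,240), and jar, amber and green dishes and forceps in the tray. Next I'll refine the geometry using depth.

```bash
cat >> h.py <<'E'
def cloud(f):
    v,u=np.mgrid[0:480,0:640]; K=f["K"]; d=np.stack([(u-K[0,2])/K[0,0],(v-K[1,2])/K[1,1]],-1); s=d.copy()
    for _ in range(20): s=d/(1+f["k1"]*(s**2).sum(-1,keepdims=True))
    p=np.dstack([s,np.ones((480,640))])*f["depth"][...,None]; T=np.array(f["cam_to_world"])
    P=p@T[:3,:3].T+T[:3,3]; P[f["depth"]<=0]=np.nan; return P
E
cat > b.py <<'E'
from h import *
np.set_printoptions(precision=4,suppress=True)
import sys
post=np.array([.382,.312])
for c in("top","scene"):
    f=cams.grab_frame(c);P=cloud(f);print(c)
    for n,col in(("red_dish_mid",.038),("amber_dish_mid",.021),("green_dish",.021),("jar",.061),("forceps",.008),("needle",.025)):
        m=cams.outline_of(f,n)
        if m:
            k=m[0]["mask"];vu=np.argwhere(k);q=P[k];q=q[~np.isnan(q[:,0])]
            (cx,cy),(w,h),a=cv2.minAreaRect(np.array([atz(f,x[::-1],col)[:2] for x in vu],np.float32))
            print(n,round(m[0]["confidence"],2),len(vu),"rect@z",cx,cy,w,h,a,"medz",np.median(q[:,2]))
    z=P[...,2];d=np.linalg.norm(P[...,:2]-post,axis=-1)
    k=(z>.19)&(z<.235)&(d>.04)&(d<.16)&(P[...,1]<.32)&(P[...,0]>.36);q=P[k]
    l=cv2.fitLine(q[:,:2].astype(np.float32),cv2.DIST_HUBER,0,.01,.01).ravel();print("bar",len(q),l,"zmax",np.percentile(q[:,2],95),"dir",np.arctan2(l[1],l[0]))
    t=(post-l[2:])@l[:2];print("post proj on bar",l[2:]+t*l[:2])
    k=(z>.247)&(z<.262)&(d<.035);q=P[k];print("cap",len(q),q.mean(0), (np.nanmin(q,0)+np.nanmax(q,0))/2)
    k=(z>.010)&(z<.03)&(np.hypot(P[...,0]-.47,P[...,1]-.22)<.25);q=P[k][:,:2].astype(np.float32);print("plate",len(q),cv2.minAreaRect(q))
E
python3 b.py
```

```text
top
red_dish_mid 0.48 192 rect@z 0.5253946185112 0.12754559516906738 0.03167980536818504 0.053914498537778854 29.439905166625977 medz 0.03800661563691876
amber_dish_mid 0.88 435 rect@z 0.564647912979126 -0.2589179575443268 0.05910268798470497 0.06310833990573883 89.05713653564453 medz 0.02048806465744768
green_dish 0.75 426 rect@z 0.4542301297187805 -0.2744898796081543 0.057001374661922455 0.060745589435100555 44.78889465332031 medz 0.020726097076345096
jar 0.75 94 rect@z 0.5302728414535522 0.2838762104511261 0.07033390551805496 0.011474557220935822 60.67417526245117 medz 0.020703599973462716
forceps 0.68 1611 rect@z 0.7516505122184753 0.21321618556976318 0.15942491590976715 0.08771134912967682 79.12113189697266 medz 0.034568614893117466
needle 0.57 86 rect@z 0.5372158288955688 0.2932668924331665 0.06711253523826599 0.011829262599349022 64.45472717285156 medz 0.020130927552064692
bar 527 [ 0.7033 -0.7109  0.4489  0.239 ] zmax 0.22838091615992984 dir -0.79074514
post proj on bar [0.3793 0.3093]
cap 257 [0.3828 0.3067 0.2535] [0.3835 0.3054 0.2529]
plate 6413 ((0.4694371223449707, 0.21
[... 568 characters left out ...]
301767587661743 -0.14634785056114197 0.08052725344896317 0.03731139004230499 57.50348663330078 medz 0.04820837695300695
forceps 0.61 195 rect@z 0.49012747406959534 -0.36248454451560974 0.11343958973884583 0.02032323181629181 2.550079107284546 medz 0.006197519021336584
needle 0.51 145 rect@z 0.5389190912246704 0.29472479224205017 0.08976011723279953 0.009571880102157593 58.95315933227539 medz 0.020445762023835856
bar 788 [ 0.6967 -0.7174  0.4476  0.2541] zmax 0.2271928289597364 dir -0.8000267
post proj on bar [0.3868 0.3167]
cap 342 [0.3857 0.3118 0.2531] [0.3837 0.3113 0.2529]
plate 11413 ((0.5022332072257996, 0.24679657816886902), (0.2751126289367676, 0.375341534614563), 44.371368408203125)
```

```bash
cat >> h.py <<'E'
from scipy.spatial.transform import Rotation as Ro
def plan(wps,clo,pose=None):
    """wps: list of (xyz, yaw of tool y line, nrows); prints rows in tool axes, 12 per call, tool kept upright"""
    s=telemetry.observe(); p,R=(s["position"],Ro.from_rotvec(s["eef_rot"])) if pose is None else pose
    rows=[]
    for xyz,yaw,n in wps:
        p0=p.copy(); y=R.as_matrix()[:,1]; y0=np.arctan2(y[1],y[0]); d=(yaw-y0+np.pi)%(2*np.pi)-np.pi; d=(d+np.pi/2)%np.pi-np.pi/2
        for i in range(n):
            w=(i+1)/n; tp=p0+w*(np.array(xyz)-p0); ty=y0+d*w
            M=Ro.from_matrix(np.array([[-np.sin(ty)*-1,np.cos(ty),0],[-np.cos(ty),np.sin(ty),0],[0,0,-1]]).astype(float))
            sh=np.round(R.inv().apply(tp-p)*1000,1); tr=np.round((R.inv()*M).as_rotvec(),3)
            rows.append([*sh,*tr,clo]); p=p+R.apply(sh/1000); R=R*Ro.from_rotvec(tr)
    for k in range(0,len(rows),12): print([float(x) for r in rows[k:k+12] for x in r])
    return p,R
E
python3 - <<'E'
from h import *
plan([((.17,.555,.30),1.3,2),((.464,.227,.30),.776,12),((.464,.227,.255),.776,2)],.35)
E
```

```text
Traceback (most recent call last):
  File "h.py", line 26, in plan
    M=Ro.from_matrix(np.array([[-np.sin(ty)*-1,np.cos(ty),0],[-np.cos(ty),np.sin(ty),0],[0,0,-1]]).astype(float))
  File "scipy/spatial/transform/_rotation.pyx", line 1143, in scipy.spatial.transform._rotation.Rotation.from_matrix
ValueError: Non-positive determinant (left-handed or null coordinate frame) in rotation matrix 0: [[ 0.96669617  0.25592679  0.        ]
 [-0.25592679  0.96669617  0.        ]
 [ 0.          0.         -1.        ]].
```

```bash
sed -i 's/\[\[-np.sin(ty)\*-1,np.cos(ty),0\],\[-np.cos(ty),np.sin(ty),0\]/[[-np.sin(ty),np.cos(ty),0],[np.cos(ty),np.sin(ty),0]/' h.py
python3 - <<'E'
from h import *
plan([((.17,.555,.30),1.3,2),((.464,.227,.30),.776,12),((.464,.227,.255),.776,2)],.35)
E
```

```text
[-14.6, -10.1, -28.8, 0.0, -0.0, 0.012, 0.35, -14.8, -10.0, -28.9, 0.0, -0.0, 0.012, 0.35, -30.9, -19.8, 0.0, 0.0, -0.0, 0.044, 0.35, -31.8, -18.4, 0.0, 0.0, -0.0, 0.043, 0.35, -32.5, -17.0, 0.0, 0.0, -0.0, 0.044, 0.35, -33.2, -15.6, 0.0, 0.0, -0.0, 0.044, 0.35, -33.9, -14.1, 0.0, -0.0, -0.0, 0.043, 0.35, -34.5, -12.6, 0.0, -0.0, -0.0, 0.044, 0.35, -35.0, -11.1, 0.0, -0.0, -0.0, 0.044, 0.35, -35.4, -9.6, 0.0, -0.0, -0.0, 0.043, 0.35, -35.8, -8.0, 0.0, -0.0, -0.0, 0.044, 0.35, -36.2, -6.4, 0.0, -0.0, -0.0, 0.044, 0.35]
[-36.4, -4.8, 0.0, -0.0, -0.0, 0.043, 0.35, -36.5, -3.3, 0.0, -0.0, -0.0, 0.044, 0.35, -0.0, -0.0, 22.5, -0.0, -0.0, -0.0, 0.35, -0.0, -0.0, 22.5, -0.0, -0.0, -0.0, 0.35]
```

>>> carry_out(motion=[-14.6,-10.1,-28.8,0,0,0.012,0.35,-14.8,-10,-28.9,0,0,0.012,0.35,-30.9,-19.8,0,0,0,0.044,0.35,-31.8,-18.4,0,0,0,0.043,0.35,-32.5,-17,0,0,0,0.044,0.35,-33.2,-15.6,0,0,0,0.044,0.35,-33.9,-14.1,0,0,0,0.043,0.35,-34.5,-12.6,0,0,0,0.044,0.35,-35,-11.1,0,0,0,0.044,0.35,-35.4,-9.6,0,0,0,0.043,0.35,-35.8,-8,0,0,0,0.044,0.35,-36.2,-6.4,0,0,0,0.044,0.35])

```text
clock: 3.5
position: [0.4159, 0.2804, 0.3002]
eef_rot: [1.091, 2.946, 0.001]
force: [0.8, 0.0, 0.8]
finger_gap: 0.0557
grasp_force: 0.0
```

>>> carry_out(motion=[-36.4,-4.8,0,0,0,0.043,0.35,-36.5,-3.3,0,0,0,0.044,0.35,0,0,22,0,0,0,0.35,0,0,22,0,0,0,0.35,0,0,0,0,0,0,0.35,0,0,0,0,0,0,0.35])

```text
clock: 4.1
position: [0.4637, 0.227, 0.2562]
eef_rot: [-1.216, -2.896, 0.001]
force: [-0.3, -0.0, -0.4]
finger_gap: 0.0555
grasp_force: 0.0
```

```bash
python3 - <<'E'
from h import *
f=cams.grab_frame("scene");save(f,"s2");
cv2.imwrite("pics/s2c.png",cv2.resize(cv2.imread("pics/s2.png")[180:420,300:620],None,fx=2,fy=2))
E
```

```text
(no output)
```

View pics/s2c.png

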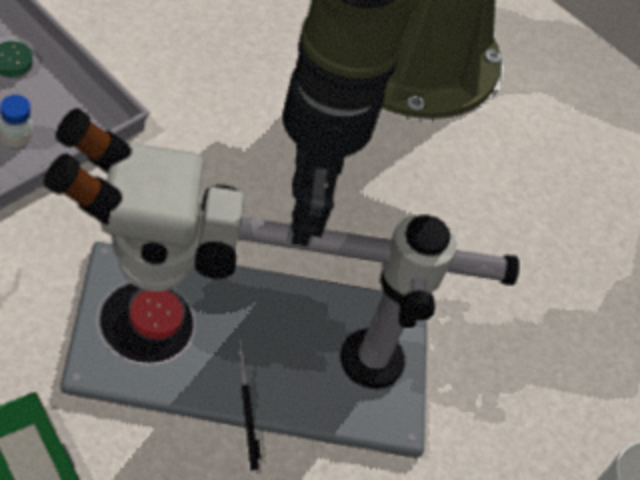

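The gripper straddles the bar at (308,240) in the crop, midway between the post and the focus block. I'll lower and close.

>>> carry_out(motion=[0,0,16,0,0,0,0.35,0,0,17,0,0,0,0.35,0,0,16,0,0,0,0.35,0,0,0,0,0,0,0.6,0,0,0,0,0,0,0.7,0,0,0,0,0,0,0.8,0,0,0,0,0,0,0.9,0,0,0,0,0,0,0.9])

```text
clock: 4.95
position: [0.4646, 0.2276, 0.2086]
eef_rot: [1.215, 2.896, 0.003]
force: [-2.2, -0.3, 6.7]
finger_gap: 0.0202
grasp_force: 59.2
```

```bash
python3 - <<'E'
from h import *
s=telemetry.observe();c=np.array([.384,.3095]);v=s["position"][:2]-c
y=Ro.from_rotvec(s["eef_rot"]).as_matrix()[:,1];y0=np.arctan2(y[1],y[0]);print(np.arctan2(v[1],v[0]),np.hypot(*v),y0)
w=[]
for i in range(1,13):
    a=.9*i/12;q=c+[v[0]*np.cos(a)-v[1]*np.sin(a),v[0]*np.sin(a)+v[1]*np.cos(a)];w.append(((*q,.2086),y0+a,1))
plan(w,.9)
E
```

```text
-0.7933692074719887 0.11494072067527836 0.7763653453959292
[0.3, 8.6, 0.1, 0.002, 0.0, -0.075, 0.9, 0.4, 8.6, -0.0, 0.0, 0.0, -0.075, 0.9, 0.3, 8.6, -0.0, 0.0, 0.001, -0.075, 0.9, 0.3, 8.6, -0.0, 0.0, -0.0, -0.075, 0.9, 0.4, 8.7, -0.0, 0.0, -0.0, -0.075, 0.9, 0.3, 8.6, -0.0, 0.0, -0.0, -0.075, 0.9, 0.3, 8.6, -0.0, 0.0, -0.0, -0.075, 0.9, 0.4, 8.6, -0.0, 0.0, -0.0, -0.075, 0.9, 0.3, 8.6, -0.0, 0.0, -0.0, -0.075, 0.9, 0.3, 8.6, -0.0, 0.0, -0.0, -0.075, 0.9, 0.4, 8.6, -0.0, 0.0, -0.0, -0.075, 0.9, 0.3, 8.6, -0.0, 0.0, -0.0, -0.075, 0.9]
```

>>> carry_out(motion=[0.2,5,0,0,0,-0.044,0.9,0.3,8.6,0,0,0,-0.075,0.9,0.3,8.6,0,0,0,-0.075,0.9,0.2,5,0,0,0,-0.044,0.9])

```text
clock: 5.35
position: [0.4816, 0.2491, 0.2087]
eef_rot: [0.859, 3.021, 0.003]
force: [-3.4, -2.0, 8.0]
finger_gap: 0.0202
grasp_force: 59.5
```

Forces are small. I'll carry on to about 0.9 rad, then release and rise.

>>> carry_out(motion=[0.3,6.6,0,0,0,-0.057,0.9,0.3,8.6,0,0,0,-0.075,0.9,0.3,8.6,0,0,0,-0.075,0.9,0.4,8.6,0,0,0,-0.075,0.9,0.3,8.6,0,0,0,-0.075,0.9,0.4,8.6,0,0,0,-0.075,0.9,0.3,8.6,0,0,0,-0.075,0.9,0.4,8.6,0,0,0,-0.075,0.9,0.3,8.6,0,0,0,-0.075,0.9,0.2,4,0,0,0,-0.035,0.9,0,0,0,0,0,0,0.9,0,0,0,0,0,0,0.9])

```text
clock: 6.55
position: [0.4974, 0.3257, 0.2087]
eef_rot: [-0.213, 3.132, 0.003]
force: [-1.7, 0.4, 4.7]
finger_gap: 0.0201
grasp_force: 59.4
```

>>> carry_out(motion=[0,0,0,0,0,0,0.6,0,0,0,0,0,0,0.3,0,0,0,0,0,0,0.3,0,0,-30,0,0,0,0.3,0,0,-40,0,0,0,0.3,0,0,-40,0,0,0,0.1,0,0,0,0,0,0,0])

```text
clock: 7.25
position: [0.4991, 0.3258, 0.3231]
eef_rot: [-0.211, 3.126, 0.007]
force: [0.4, 1.0, 0.2]
finger_gap: 0.0846
grasp_force: 0.0
```

```bash
cat > c.py <<'E'
from h import *
np.set_printoptions(precision=4,suppress=True)
Z=dict(post=.215,boom_grip=.215,objective=.135,stage=.02,red_dish_mid=.029,amber_dish_mid=.012,tray_floor=.003,green_dish=.003,jar=.003,forceps=.003,needle=.018)
for c in("top","scene"):
    f=cams.grab_frame(c); save(f,c+"3"); P=cloud(f);print(c)
    for n,z in Z.items():
        for p in cams.place_of(f,n)[:1]: print(n,round(p["confidence"],2),np.round(p["pixel"]),atz(f,p["pixel"],z))
    for n,col in(("red_dish_mid",.038),("amber_dish_mid",.021)):
        m=cams.outline_of(f,n)
        if m:
            k=cv2.erode(m[0]["mask"].astype(np.uint8),np.ones((3,3)))>0
            q=P[k];q=q[np.abs(q[:,2]-col)<.004];print(n,"top centroid",len(q),q.mean(0),np.ptp(q,0))
    # stage disc: dark pixels near
    k=(f["image"].max(-1)<45)&(abs(P[...,2]-.02)<.012)&(np.hypot(P[...,0]-.55,P[...,1]-.135)<.075);vu=np.argwhere(k)
    q=np.array([atz(f,x[::-1],.02)[:2] for x in vu],np.float32)
    if len(q)>5: h=cv2.convexHull(q);print("disc",len(q),cv2.minEnclosingCircle(h),cv2.fitEllipse(h))
E
python3 c.py; python3 -c "
import cv2
cv2.imwrite('pics/t3c.png',cv2.resize(cv2.imread('pics/top3.png')[150:350,130:490],None,fx=2.2,fy=2.2))"
```

```text
top
post 0.9 [175. 316.] [0.3842 0.3102 0.215 ]
boom_grip 0.97 [173. 264.] [0.5039 0.3246 0.215 ]
objective 0.92 [176. 224.] [0.6177 0.3472 0.135 ]
stage 0.59 [268. 262.] [0.546  0.1283 0.02  ]
red_dish_mid 0.74 [265. 265.] [0.5347 0.1341 0.029 ]
amber_dish_mid 0.69 [411. 257.] [ 0.564  -0.2545  0.012 ]
tray_floor 0.65 [417. 276.] [ 0.5136 -0.2705  0.003 ]
green_dish 0.89 [424. 298.] [ 0.4545 -0.2891  0.003 ]
jar 0.65 [379. 274.] [ 0.5196 -0.1683  0.003 ]
forceps 0.71 [453. 284.] [ 0.4932 -0.3679  0.003 ]
needle 0.58 [214. 270.] [0.5235 0.2725 0.018 ]
red_dish_mid top centroid 285 [0.5365 0.135  0.038 ] [0.0543 0.0559 0.0079]
amber_dish_mid top centroid 269 [ 0.5656 -0.2587  0.0209] [0.0554 0.0547 0.0077]
disc 512 ((0.5487723350524902, 0.13492903113365173), 0.04751625657081604) ((0.5487627387046814, 0.13578034937381744), (0.09128822386264801, 0.09408687055110931), 87.66127014160156)
scene
post 0.8 [509. 310.] [0.3869 0.3156 0.215 ]
boom_grip 0.92 [470. 344.] [0.4953 0.3259 0.215 ]
objective 0.73 [416. 412.] [0.6233 0.3474 0.135 ]
stage 0.96 [375. 339.] [0.5432 0.1382 0.02  ]
red_dish_mid 0.79 [377. 333.] [0.5351 0.132  0.029 ]
amber_dish_mid 0.95 [267. 229.] [ 0.5714 -0.2669  0.012 ]
tray_floor 0.61 [290. 217.] [ 0.4973 -0.2786  0.003 ]
green_dish 0.86 [305. 209.] [ 0.4517 -0.28    0.003 ]
jar 0.94 [306. 251.] [ 0.5258 -0.1599  0.003 ]
forceps 0.71 [278. 198.] [ 0.4888 -0.3542  0.003 ]
red_dish_mid top centroid 482 [0.5406 0.1417 0.0381] [0.0575 0.0571 0.0079]
amber_dish_mid top centroid 294 [ 0.5673 -0.254   0.0203] [0.0555 0.0603 0.0075]
disc 794 ((0.5493184328079224, 0.13787131011486053), 0.049168623983860016) ((0.549068033695221, 0.13811753690242767), (0.09664895385503769, 0.09713331609964371), 127.20752716064453)
```

View pics/t3c.png

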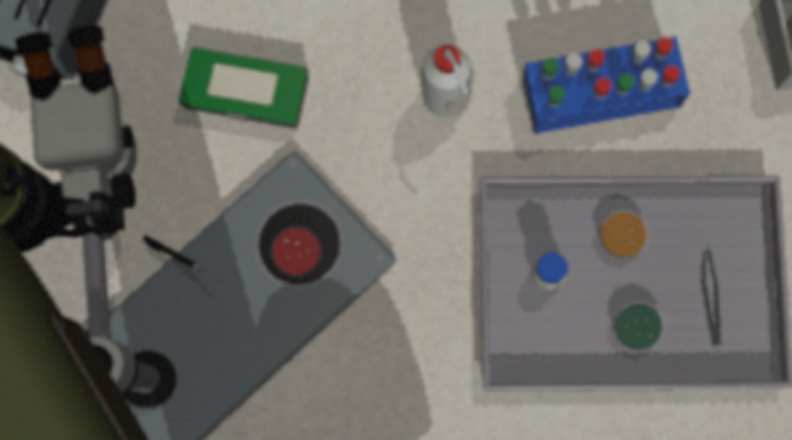

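Head is clear of the stage (objective about 220 mm away), the red dish sits at (296,250) on the disc and the scene is otherwise unchanged. Before going down, I'll check from depth how far the open fingertips reach.

```bash
python3 - <<'E'
from h import *
s=telemetry.observe();t=s["position"];print(t,s["clock"])
f=cams.grab_frame("scene");P=cloud(f);d=np.abs(P[...,:2]-t[:2]).max(-1)
q=P[(d<.065)&(P[...,2]>.25)];print(len(q),np.round(np.percentile(q[:,2],[0,1,3,10]),4))
for sgn in(-1,1):
    a=q[(sgn*(q[:,1]-t[1])>.03)];print(sgn,len(a),np.sort(a[:,2])[:12].round(4) if len(a) else 0)
plan([((.5385,.138,.2),np.pi/2,8),((.5385,.138,.10),np.pi/2,4)],0)
E
```

```text
[0.49688844 0.32452581 0.31701453] 8.65
25318 [0.2503 0.3544 0.3824 0.4535]
-1 1571 [0.3182 0.3186 0.3196 0.3196 0.3207 0.3207 0.3212 0.3222 0.3227 0.3232
 0.3238 0.3242]
1 8808 [0.3175 0.3218 0.322  0.3237 0.324  0.324  0.3242 0.3245 0.3252 0.3254
 0.3255 0.3265]
[-2.0, -23.8, 14.6, 0.0, 0.0, 0.017, 0.0, -2.4, -23.8, 14.7, 0.0, 0.0, 0.017, 0.0, -2.8, -23.7, 14.6, 0.0, 0.0, 0.017, 0.0, -3.3, -23.7, 14.6, 0.0, 0.0, 0.017, 0.0, -3.6, -23.6, 14.6, 0.0, 0.0, 0.017, 0.0, -4.0, -23.5, 14.7, 0.0, 0.0, 0.016, 0.0, -4.4, -23.5, 14.6, 0.0, 0.0, 0.017, 0.0, -4.8, -23.4, 14.6, 0.0, 0.0, 0.017, 0.0, -0.0, -0.0, 25.0, 0.0, 0.0, 0.0, 0.0, -0.0, -0.0, 25.0, 0.0, 0.0, 0.0, 0.0, -0.0, -0.0, 25.0, 0.0, 0.0, 0.0, 0.0, -0.0, -0.0, 25.0, 0.0, 0.0, 0.0, 0.0]
```

>>> carry_out(motion=[-2,-23.8,14.6,0,0,0.017,0,-2.4,-23.8,14.7,0,0,0.017,0,-2.8,-23.7,14.6,0,0,0.017,0,-3.3,-23.7,14.6,0,0,0.017,0,-3.6,-23.6,14.6,0,0,0.017,0,-4,-23.5,14.7,0,0,0.016,0,-4.4,-23.5,14.6,0,0,0.017,0,-4.8,-23.4,14.6,0,0,0.017,0,0,0,35,0,0,0,0,0,0,35,0,0,0,0,0,0,35,0,0,0,0,0,0,0,0,0,0,0])

```text
clock: 9.9
position: [0.5347, 0.1369, 0.0907]
eef_rot: [-0.0, -3.134, 0.003]
force: [0.1, -1.8, -0.4]
finger_gap: 0.0857
grasp_force: 0.0
```

```bash
python3 - <<'E'
from h import *
plan([((.5385,.138,.032),np.pi/2,4)],0)
print(telemetry.observe()["position"])
E
```

```text
[-1.1, 0.3, 14.7, -0.002, -0.008, -0.0, 0.0, -0.9, 0.3, 14.6, -0.0, -0.0, -0.0, 0.0, -1.0, 0.3, 14.7, -0.0, -0.0, -0.0, 0.0, -0.9, 0.3, 14.7, -0.0, -0.0, -0.0, 0.0]
[0.53468852 0.1368691  0.09068708]
```

>>> carry_out(motion=[-1,0.3,16,0,0,0,0,-1,0.3,16,0,0,0,0,-1,0.3,16,0,0,0,0,-1,0.3,8,0,0,0,0,0,0,0,0,0,0,0,0,0,0,0,0,0,0])

```text
clock: 10.5
position: [0.5432, 0.1394, 0.0401]
eef_rot: [-0.0, 3.14, 0.0]
force: [-0.1, -0.5, -0.1]
finger_gap: 0.0852
grasp_force: 0.0
```

>>> carry_out(motion=[4.5,-1.4,6,0,0,0,0,0,0,5,0,0,0,0,0,0,0,0,0,0,0.1,0,0,0,0,0,0,0.15,0,0,0,0,0,0,0.2,0,0,0,0,0,0,0.25,0,0,0,0,0,0,0.3,0,0,0,0,0,0,0.4,0,0,0,0,0,0,0.5,0,0,0,0,0,0,0.5])

```text
clock: 11.5
position: [0.5382, 0.1379, 0.0287]
eef_rot: [-0.0, 3.141, 0.0]
force: [-0.9, 0.9, 5.4]
finger_gap: 0.0577
grasp_force: 63.5
```

>>> carry_out(motion=[0,0,-5,0,0,0,0.5,0,0,-15,0,0,0,0.5,0,0,-25,0,0,0,0.5,0,0,-30,0,0,0,0.5,0,0,-20,0,0,0,0.5,0,0,0,0,0,0,0.5,0,0,0,0,0,0,0.5])

```text
clock: 12.2
position: [0.5382, 0.1379, 0.1231]
eef_rot: [-0.0, 3.141, 0.0]
force: [0.6, -0.3, -0.6]
finger_gap: 0.0579
grasp_force: 64.1
```

```bash
python3 - <<'E'
from h import *
f=cams.grab_frame("scene");m=cams.outline_of(f,"red_dish_mid");P=cloud(f)
print(telemetry.observe()["position"],telemetry.observe()["force"])
for o in m[:1]:
    q=P[o["mask"]];print(o["confidence"],len(q),np.nanmedian(q,0))
plan([((.44,-.175,.123),np.pi/2,12)],.5)
f=cams.grab_frame("top");P=cloud(f);z=P[...,2]
for lo,hi in((.026,.04),):
    k=(z>lo)&(z<hi)&(P[...,1]<-.06)&(P[...,1]>-.48)&(P[...,0]>.36)&(P[...,0]<.66);print(cv2.minAreaRect(P[k][:,:2].astype(np.float32)))
E
```

```text
[0.53703478 0.13758657 0.12177474] [ 0.09954456 -0.38375486  0.29829441]
0.83 479 [0.55071576 0.1383027  0.13109036]
[8.1, -26.0, -0.1, -0.0, -0.002, 0.0, 0.5, 8.1, -26.1, -0.1, -0.0, 0.0, 0.0, 0.5, 8.1, -26.0, -0.1, -0.0, 0.0, 0.0, 0.5, 8.1, -26.1, -0.0, -0.0, 0.0, 0.0, 0.5, 8.1, -26.0, -0.1, -0.0, 0.0, 0.0, 0.5, 8.1, -26.1, -0.1, -0.0, 0.0, 0.0, 0.5, 8.0, -26.0, -0.1, -0.0, 0.0, 0.0, 0.5, 8.1, -26.1, -0.1, -0.0, 0.0, 0.0, 0.5, 8.1, -26.0, -0.1, -0.0, 0.0, 0.0, 0.5, 8.1, -26.1, -0.1, -0.0, 0.0, 0.0, 0.5, 8.1, -26.0, -0.1, -0.0, 0.0, 0.0, 0.5, 8.1, -26.1, -0.1, -0.0, 0.0, 0.0, 0.5]
((0.5068201422691345, -0.2696978449821472), (0.25891244411468506, 0.37055686116218567), 0.7238049507141113)
```

>>> carry_out(motion=[4,-13,0,0,0,0,0.5,8,-26,0,0,0,0,0.5,9,-29,0,0,0,0,0.5,9,-29,0,0,0,0,0.5,9,-29,0,0,0,0,0.5,9,-29,0,0,0,0,0.5,9,-29,0,0,0,0,0.5,9,-29,0,0,0,0,0.5,9,-29,0,0,0,0,0.5,9,-29,0,0,0,0,0.5,9,-26,0,0,0,0,0.5,5,-16,0,0,0,0,0.5])

```text
clock: 13.55
position: [0.438, -0.1772, 0.1223]
eef_rot: [-0.003, -3.14, 0.0]
force: [1.1, -1.1, 0.1]
finger_gap: 0.0578
grasp_force: 64.1
```

>>> carry_out(motion=[0,0,20,0,0,0,0.5,0,0,30,0,0,0,0.5,0,0,30,0,0,0,0.5,0,0,16,0,0,0,0.5,0,0,6,0,0,0,0.5,0,0,0,0,0,0,0.5,0,0,0,0,0,0,0.5])

```text
clock: 14.25
position: [0.4402, -0.1756, 0.0215]
eef_rot: [-0.0, 3.141, -0.001]
force: [0.7, 0.4, -0.3]
finger_gap: 0.058
grasp_force: 64.2
```

>>> carry_out(motion=[0,0,4,0,0,0,0.5,0,0,3,0,0,0,0.5,0,0,1.5,0,0,0,0.5,0,0,0.8,0,0,0,0.5,0,0,0,0,0,0,0.5,0,0,0,0,0,0,0.5])

```text
clock: 14.85
position: [0.4401, -0.1752, 0.0118]
eef_rot: [-0.0, 3.142, -0.0]
force: [-0.4, 0.5, 0.3]
finger_gap: 0.0579
grasp_force: 64.2
```

>>> carry_out(motion=[0,0,0.5,0,0,0,0.5,0,0,0,0,0,0,0.5,0,0,0.5,0,0,0,0.5,0,0,0,0,0,0,0.5,0,0,0,0,0,0,0.5])

```text
clock: 15.35
position: [0.4401, -0.1752, 0.0117]
eef_rot: [-0.0, 3.141, -0.0]
force: [-4.0, 1.5, 13.8]
finger_gap: 0.0581
grasp_force: 65.4
```

Contact (13.8 N upward). Releasing gently.

>>> carry_out(motion=[0,0,-0.4,0,0,0,0.3,0,0,0,0,0,0,0.25,0,0,0,0,0,0,0.2,0,0,0,0,0,0,0.1,0,0,0,0,0,0,0.05,0,0,-15,0,0,0,0,0,0,-30,0,0,0,0,0,0,-35,0,0,0,0,0,0,-25,0,0,0,0,0,0,0,0,0,0,0,0,0,0,0,0,0,0])

```text
clock: 16.45
position: [0.4404, -0.1754, 0.1163]
eef_rot: [-0.0, 3.14, -0.001]
force: [0.2, -0.2, -0.8]
finger_gap: 0.0849
grasp_force: 0.0
```

```bash
python3 - <<'E'
from h import *
np.set_printoptions(precision=4,suppress=True)
for c in("top","scene"):
    f=cams.grab_frame(c);save(f,c+"4");P=cloud(f)
    for n,col in(("red_dish_mid",.021),("amber_dish_mid",.021)):
        for m in cams.outline_of(f,n)[:1]:
            k=cv2.erode(m["mask"].astype(np.uint8),np.ones((3,3)))>0
            q=P[k];g=q[np.abs(q[:,2]-col)<.005];print(c,n,m["confidence"],len(q),len(g),g.mean(0),np.ptp(g,0))
            A=np.c_[g[:,:2],np.ones(len(g))];print(" slope",np.linalg.lstsq(A,g[:,2],rcond=None)[0][:2])
s=telemetry.observe();print(s["position"])
plan([((.5665,-.2565,.115),np.pi/2,6)],0)
E
```

```text
<stdin>:8: RuntimeWarning: Mean of empty slice.
  ret = um.true_divide(
Traceback (most recent call last):
ValueError: zero-size array to reduction operation maximum which has no identity
```

>>> carry_out(motion=[-15,-10,0,0,0,0,0,-30,-20,0,0,0,0,0,-33,-21,0,0,0,0,0,-30,-20,0,0,0,0,0,-18,-10,0,0,0,0,0,0,0,0,0,0,0,0,0,0,0,0,0,0,0])

```text
clock: 17.3
position: [0.5647, -0.2556, 0.1144]
eef_rot: [0.0, -3.139, -0.002]
force: [-0.3, 0.0, -0.2]
finger_gap: 0.0857
grasp_force: 0.0
```

```bash
python3 - <<'E'
from h import *
np.set_printoptions(precision=4,suppress=True)
f=cams.grab_frame("scene");save(f,"s5");P=cloud(f)
for n,col in(("red_dish_mid",.021),("amber_dish_mid",.021)):
    for m in cams.outline_of(f,n)[:1]:
        k=cv2.erode(m["mask"].astype(np.uint8),np.ones((3,3)))>0
        q=P[k];g=q[np.abs(q[:,2]-col)<.005];print(n,m["confidence"],len(q),len(g),g.mean(0) if len(g) else q.mean(0))
print(telemetry.observe()["position"])
cv2.imwrite("pics/s5c.png",cv2.resize(f["image"][130:330,200:480,::-1],None,fx=2,fy=2))
E
```

```text
red_dish_mid 0.57 370 300 [ 0.4446 -0.1703  0.0201]
amber_dish_mid 0.93 416 324 [ 0.5671 -0.2538  0.0205]
[ 0.5646 -0.2554  0.1156]
```

View pics/s5c.png

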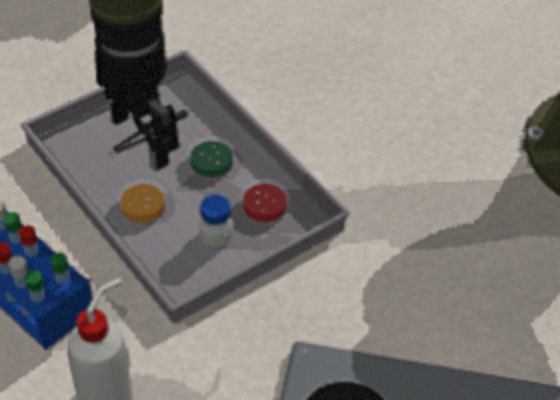

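Red lies flat in the tray at (265,202), clear of the jar and green dish; the amber dish is untouched at (142,203). Going down on amber.

>>> carry_out(motion=[-1.3,-1.5,20,0,0,0,0,0,0,30,0,0,0,0,0,0,25,0,0,0,0,0,0,15,0,0,0,0,0,0,8,0,0,0,0,0,0,0,0,0,0,0,0,0,0,0,0,0,0])

```text
clock: 18.15
position: [0.5679, -0.2579, 0.0191]
eef_rot: [-0.0, 3.14, -0.001]
force: [-0.0, -0.4, 0.7]
finger_gap: 0.0854
grasp_force: 0.0
```

>>> carry_out(motion=[1.5,0.6,4,0,0,0,0,0,0,3,0,0,0,0,0,0,0,0,0,0,0.1,0,0,0,0,0,0,0.15,0,0,0,0,0,0,0.2,0,0,0,0,0,0,0.25,0,0,0,0,0,0,0.3,0,0,0,0,0,0,0.4,0,0,0,0,0,0,0.5,0,0,0,0,0,0,0.5])

```text
clock: 19.15
position: [0.5662, -0.2573, 0.0119]
eef_rot: [-0.0, 3.141, -0.001]
force: [-1.5, -0.3, 6.1]
finger_gap: 0.0579
grasp_force: 64.1
```

>>> carry_out(motion=[0,0,-5,0,0,0,0.5,0,0,-15,0,0,0,0.5,0,0,-25,0,0,0,0.5,0,0,-30,0,0,0,0.5,0,0,-20,0,0,0,0.5,0,0,0,0,0,0,0.5,0,0,0,0,0,0,0.5])

```text
clock: 19.85
position: [0.5662, -0.2572, 0.1069]
eef_rot: [-0.0, 3.14, -0.001]
force: [0.0, 0.6, -0.9]
finger_gap: 0.0578
grasp_force: 64.0
```

```bash
python3 - <<'E'
from h import *
f=cams.grab_frame("scene");P=cloud(f)
m=cams.outline_of(f,"amber_dish_mid");print(m[0]["confidence"],np.nanmedian(P[m[0]["mask"]],0))
print(telemetry.observe()["position"],f["cam_to_world"][:3,:3].shape)
plan([((.549,.137,.107),np.pi/2,14)],.5)
E
```

```text
0.75 [ 0.58079293 -0.25155388  0.11466016]
[ 0.56506831 -0.25671885  0.10519939] (3, 3)
[1.1, 28.1, -0.1, 0.001, -0.001, 0.0, 0.5, 1.2, 28.1, -0.1, -0.0, -0.0, 0.0, 0.5, 1.1, 28.2, -0.2, -0.0, -0.0, 0.0, 0.5, 1.2, 28.1, -0.1, -0.0, -0.0, 0.0, 0.5, 1.1, 28.1, -0.2, -0.0, -0.0, 0.0, 0.5, 1.2, 28.1, -0.1, -0.0, -0.0, 0.0, 0.5, 1.1, 28.2, -0.1, -0.0, -0.0, 0.0, 0.5, 1.1, 28.1, -0.2, -0.0, -0.0, 0.0, 0.5, 1.2, 28.1, -0.1, -0.0, -0.0, 0.0, 0.5, 1.1, 28.1, -0.1, -0.0, -0.0, 0.0, 0.5, 1.2, 28.2, -0.2, -0.0, -0.0, 0.0, 0.5, 1.1, 28.1, -0.1, -0.0, -0.0, 0.0, 0.5]
[1.1, 28.1, -0.1, -0.0, -0.0, 0.0, 0.5, 1.2, 28.1, -0.2, -0.0, -0.0, 0.0, 0.5]
```

>>> carry_out(motion=[1,14,0,0,0,0,0.5,1.5,30,0,0,0,0,0.5,1.5,36,0,0,0,0,0.5,1.5,36,0,0,0,0,0.5,1.5,36,0,0,0,0,0.5,1.5,36,0,0,0,0,0.5,1.5,36,0,0,0,0,0.5,1.5,36,0,0,0,0,0.5,1.5,36,0,0,0,0,0.5,1.5,36,0,0,0,0,0.5,1.5,36,0,0,0,0,0.5,1,26,0,0,0,0,0.5])

```text
clock: 21.15
position: [0.5471, 0.1396, 0.1051]
eef_rot: [0.003, -3.14, -0.001]
force: [0.1, 0.3, -0.9]
finger_gap: 0.0577
grasp_force: 64.1
```

>>> carry_out(motion=[0,0,15,0,0,0,0.5,0,0,25,0,0,0,0.5,0,0,20,0,0,0,0.5,0,0,9,0,0,0,0.5,0,0,0,0,0,0,0.5,0,0,0,0,0,0,0.5])

```text
clock: 21.75
position: [0.5487, 0.1371, 0.0373]
eef_rot: [0.0, -3.141, -0.0]
force: [0.1, -0.3, -0.4]
finger_gap: 0.0582
grasp_force: 64.1
```

>>> carry_out(motion=[0,0,4,0,0,0,0.5,0,0,3,0,0,0,0.5,0,0,1.0,0,0,0,0.5,0,0,0,0,0,0,0.5,0,0,0,0,0,0,0.5])

```text
clock: 22.25
position: [0.5488, 0.1369, 0.0292]
eef_rot: [-0.0, 3.141, 0.0]
force: [0.4, -0.6, -0.8]
finger_gap: 0.0576
grasp_force: 64.1
```

>>> carry_out(motion=[0,0,0.4,0,0,0,0.5,0,0,0,0,0,0,0.5,0,0,0,0,0,0,0.5])

```text
clock: 22.55
position: [0.549, 0.1369, 0.0289]
eef_rot: [-0.0, 3.141, 0.0]
force: [-0.3, 0.2, 1.4]
finger_gap: 0.0581
grasp_force: 64.2
```

Just touching. Release and rise.

>>> carry_out(motion=[0,0,0,0,0,0,0.3,0,0,0,0,0,0,0.25,0,0,0,0,0,0,0.2,0,0,0,0,0,0,0.1,0,0,0,0,0,0,0.05,0,0,-15,0,0,0,0,0,0,-35,0,0,0,0,0,0,-45,0,0,0,0,0,0,-45,0,0,0,0,0,0,-45,0,0,0,0,0,0,-45,0,0,0,0,0,0,-40,0,0,0,0])

```text
clock: 23.75
position: [0.5487, 0.1369, 0.3013]
eef_rot: [-0.0, 3.14, 0.001]
force: [0.6, -0.0, -1.2]
finger_gap: 0.0854
grasp_force: 0.0
```

```bash
python3 - <<'E'
from h import *
np.set_printoptions(precision=4,suppress=True)
f=cams.grab_frame("scene");save(f,"s6");P=cloud(f)
m=cams.outline_of(f,"amber_dish_mid")[0];k=cv2.erode(m["mask"].astype(np.uint8),np.ones((3,3)))>0
q=P[k];g=q[np.abs(q[:,2]-.038)<.005];print(m["confidence"],len(q),len(g),g.mean(0))
k=(f["image"].max(-1)<45)&(abs(P[...,2]-.02)<.012)&(np.hypot(P[...,0]-.55,P[...,1]-.135)<.075)
q=np.array([atz(f,x[::-1],.02)[:2] for x in np.argwhere(k)],np.float32);print("disc",len(q),cv2.fitEllipse(cv2.convexHull(q)))
print(telemetry.observe()["position"])
plan([((.4974,.3257,.32),.776+.929,8)],.3)
E
```

```text
0.74 571 518 [0.5518 0.14   0.0381]
disc 770 ((0.5492132902145386, 0.1381049007177353), (0.09617394953966141, 0.09774371236562729), 109.26748657226562)
[0.5515 0.1376 0.3052]
[6.7, 23.5, -1.9, 0.002, 0.01, -0.017, 0.3, 6.4, 23.6, -1.8, 0.0, -0.0, -0.017, 0.3, 6.0, 23.8, -1.9, 0.0, -0.0, -0.016, 0.3, 5.5, 23.8, -1.8, 0.0, -0.0, -0.017, 0.3, 5.2, 23.9, -1.8, 0.0, -0.0, -0.017, 0.3, 4.8, 24.0, -1.9, 0.0, -0.0, -0.017, 0.3, 4.3, 24.1, -1.8, 0.0, -0.0, -0.016, 0.3, 4.0, 24.1, -1.9, 0.0, -0.0, -0.017, 0.3]
```

>>> carry_out(motion=[6,23.5,-2,0,0,-0.017,0.3,6,23.6,-2,0,0,-0.017,0.3,6,23.8,-2,0,0,-0.017,0.3,5.5,23.8,-2,0,0,-0.017,0.3,5.2,23.9,-2,0,0,-0.017,0.3,4.8,24,-2,0,0,-0.017,0.3,4.3,24.1,-2,0,0,-0.016,0.35,4,24.1,-2,0,0,-0.017,0.35,0,0,25,0,0,0,0.35,0,0,25,0,0,0,0.35,0,0,0,0,0,0,0.35,0,0,0,0,0,0,0.35])

```text
clock: 25.05
position: [0.4952, 0.3246, 0.2643]
eef_rot: [0.212, -3.133, 0.001]
force: [-0.3, 0.2, -0.1]
finger_gap: 0.0557
grasp_force: 0.0
```

```bash
python3 - <<'E'
from h import *
plan([((.4974,.3257,.2087),1.7065,5)],.35)
s=telemetry.observe();print(s["position"],s["eef_rot"])
E
```

```text
[-0.5, 0.2, 11.1, -0.001, -0.002, -0.0, 0.35, -0.4, 0.1, 11.2, 0.0, 0.0, -0.0, 0.35, -0.5, 0.2, 11.1, 0.0, 0.0, -0.0, 0.35, -0.5, 0.1, 11.1, 0.0, 0.0, -0.0, 0.35, -0.4, 0.2, 11.1, 0.0, 0.0, -0.001, 0.35]
[0.49518649 0.32461488 0.26432959] [ 2.12014036e-01 -3.13293332e+00  1.32446322e-03]
```

>>> carry_out(motion=[-1,0.4,18,0,0,0,0.35,-1,0.4,20,0,0,0,0.35,0,0,17,0,0,0,0.35,0,0,0,0,0,0,0.5,0,0,0,0,0,0,0.7,0,0,0,0,0,0,0.8,0,0,0,0,0,0,0.9,0,0,0,0,0,0,0.9])

```text
clock: 25.85
position: [0.4984, 0.3262, 0.2116]
eef_rot: [-0.212, 3.132, 0.001]
force: [-1.3, -2.0, 6.4]
finger_gap: 0.0199
grasp_force: 59.0
```

```bash
cat > d.py <<'E'
from h import *
import sys
a1=float(sys.argv[1]);n=int(sys.argv[2])
s=telemetry.observe();c=np.array([.384,.3095]);v=s["position"][:2]-c
y=Ro.from_rotvec(s["eef_rot"]).as_matrix()[:,1];y0=np.arctan2(y[1],y[0]);print(np.arctan2(v[1],v[0]),np.hypot(*v),y0,s["force"])
w=[]
for i in range(1,n+1):
    a=a1*i/n;q=c+[v[0]*np.cos(a)-v[1]*np.sin(a),v[0]*np.sin(a)+v[1]*np.cos(a)];w.append(((*q,s["position"][2]),y0+a,1))
plan(w,.9)
E
python3 d.py -.93 12
```

```text
0.1448885490411536 0.11558293167918159 1.7059941097305915 [-1.28978955 -1.97400293  6.39500446]
[0.3, -9.0, -0.0, 0.001, 0.003, 0.077, 0.9, 0.2, -8.9, -0.0, -0.0, -0.0, 0.078, 0.9, 0.3, -9.0, 0.0, -0.0, -0.0, 0.077, 0.9, 0.3, -8.9, 0.0, -0.0, -0.0, 0.078, 0.9, 0.2, -9.0, 0.0, -0.0, -0.0, 0.077, 0.9, 0.3, -8.9, 0.0, -0.0, -0.0, 0.078, 0.9, 0.2, -9.0, 0.0, -0.0, -0.0, 0.077, 0.9, 0.3, -8.9, 0.0, -0.001, -0.0, 0.078, 0.9, 0.3, -9.0, 0.0, 0.0, -0.0, 0.077, 0.9, 0.2, -8.9, 0.0, 0.0, -0.0, 0.078, 0.9, 0.3, -9.0, 0.0, 0.0, -0.0, 0.077, 0.9, 0.3, -8.9, 0.0, 0.0, -0.0, 0.078, 0.9]
```

>>> carry_out(motion=[0.2,-5,0,0,0,0.043,0.9,0.3,-9,0,0,0,0.078,0.9,0.3,-9,0,0,0,0.078,0.9,0.3,-9,0,0,0,0.078,0.9,0.2,-9,0,0,0,0.078,0.9,0.3,-9,0,0,0,0.078,0.9,0.2,-9,0,0,0,0.078,0.9,0.3,-9,0,0,0,0.078,0.9,0.3,-9,0,0,0,0.078,0.9,0.2,-9,0,0,0,0.078,0.9,0.3,-9,0,0,0,0.078,0.9,0.2,-5,0,0,0,0.043,0.9])

```text
clock: 27.05
position: [0.4708, 0.2327, 0.2116]
eef_rot: [1.125, 2.929, 0.002]
force: [1.7, -1.8, 4.7]
finger_gap: 0.02
grasp_force: 59.5
```

>>> carry_out(motion=[0.2,-5,0,0,0,0.043,0.9,0.1,-3,0,0,0,0.026,0.9,0,0,0,0,0,0,0.9,0,0,0,0,0,0,0.9])

```text
clock: 27.45
position: [0.4653, 0.2267, 0.2116]
eef_rot: [1.222, 2.89, 0.001]
force: [0.2, -5.2, 7.8]
finger_gap: 0.0201
grasp_force: 59.6
```

```bash
python3 d.py -.02 1; cat > e.py <<'E'
from h import *
np.set_printoptions(precision=4,suppress=True)
Z=dict(post=.215,boom_grip=.215,objective=.135,stage=.02,amber_dish_mid=.029)
for r in range(2):
  for c in("top","scene"):
    f=cams.grab_frame(c)
    if r==0: save(f,c+"7")
    for n,z in Z.items():
        for p in cams.place_of(f,n)[:1]: print(c,n,round(p["confidence"],2),atz(f,p["pixel"],z)[:2])
E
python3 e.py
```

```text
-0.794748881944598 0.11599906580857379 0.770452547790285 [ 0.19034764 -5.17548391  7.80836556]
[0.0, -2.3, -0.0, 0.002, 0.003, 0.02, 0.9]
top boom_grip 0.65 [0.4629 0.2192]
top stage 0.58 [0.5479 0.1297]
top amber_dish_mid 0.53 [0.5448 0.1379]
scene post 0.7 [0.3843 0.3107]
scene boom_grip 0.72 [ 0.5481 -0.0322]
scene objective 0.81 [0.5489 0.1382]
scene stage 0.75 [0.5494 0.139 ]
scene amber_dish_mid 0.8 [0.5519 0.1447]
top boom_grip 0.95 [0.4624 0.2189]
top objective 0.65 [ 0.4964 -0.1561]
top stage 0.91 [0.5517 0.1312]
top amber_dish_mid 0.63 [0.5411 0.1372]
scene post 0.91 [0.3873 0.3147]
scene boom_grip 0.97 [0.4646 0.2269]
scene objective 0.6 [0.5577 0.1416]
scene stage 0.88 [0.5483 0.1311]
scene amber_dish_mid 0.84 [0.5515 0.1337]
```

Boom is aligned to within a few mm of the stage. Release and back off.

>>> carry_out(motion=[0,0,0,0,0,0,0.8,0,0,0,0,0,0,0.6,0,0,0,0,0,0,0.35,0,0,0,0,0,0,0.35,0,0,-20,0,0,0,0.35,0,0,-40,0,0,0,0.35,0,0,-40,0,0,0,0.35,30,0,-20,0,0,0,0.35,40,0,0,0,0,0,0.35,40,0,0,0,0,0,0.35,40,0,0,0,0,0,0.35,30,0,0,0,0,0,0.35])

```text
clock: 29.85
position: [0.3368, 0.358, 0.3298]
eef_rot: [-1.221, -2.894, -0.001]
force: [0.4, 0.0, -0.5]
finger_gap: 0.0556
grasp_force: 0.0
```

```bash
python3 e.py; python3 - <<'E'
from h import *
print(telemetry.observe()["position"])
post=np.array([.384,.3095])
for c in("top","scene"):
    f=cams.grab_frame(c);P=cloud(f);z=P[...,2];d=np.linalg.norm(P[...,:2]-post,axis=-1)
    k=(z>.19)&(z<.235)&(d>.04)&(d<.16)&(P[...,1]<.32)&(P[...,0]>.36);q=P[k]
    l=cv2.fitLine(q[:,:2].astype(np.float32),cv2.DIST_HUBER,0,.01,.01).ravel();print(c,"bar",len(q),np.arctan2(l[1],l[0]))
a=cv2.imread("pics/top7.png")
f=cams.grab_frame("scene");g=cv2.resize(f["image"][130:420,200:560,::-1],None,fx=2,fy=2);cv2.imwrite("pics/end.png",g)
E
```

```text
top post 0.85 [0.378  0.3057]
top boom_grip 0.6 [0.467  0.2194]
top objective 0.17 [ 0.4979 -0.159 ]
top stage 0.69 [0.5495 0.1306]
top amber_dish_mid 0.43 [0.5452 0.1334]
scene post 0.72 [0.3838 0.3121]
scene boom_grip 0.82 [0.4638 0.2321]
scene objective 0.91 [0.5522 0.1425]
scene stage 0.56 [0.5463 0.1306]
scene amber_dish_mid 0.88 [0.5482 0.1392]
top post 0.93 [0.3796 0.314 ]
top boom_grip 0.66 [0.6784 0.1722]
top stage 0.79 [0.5438 0.1312]
top amber_dish_mid 0.69 [0.5465 0.1321]
scene post 0.68 [0.3834 0.3145]
scene boom_grip 0.8 [0.469  0.2274]
scene objective 0.79 [0.5495 0.1435]
scene stage 0.56 [0.5451 0.1326]
scene amber_dish_mid 0.62 [0.5535 0.1409]
[0.33855581 0.35658329 0.32969472]
top bar 525 -0.7962004
scene bar 783 -0.7930275
```

View pics/end.png

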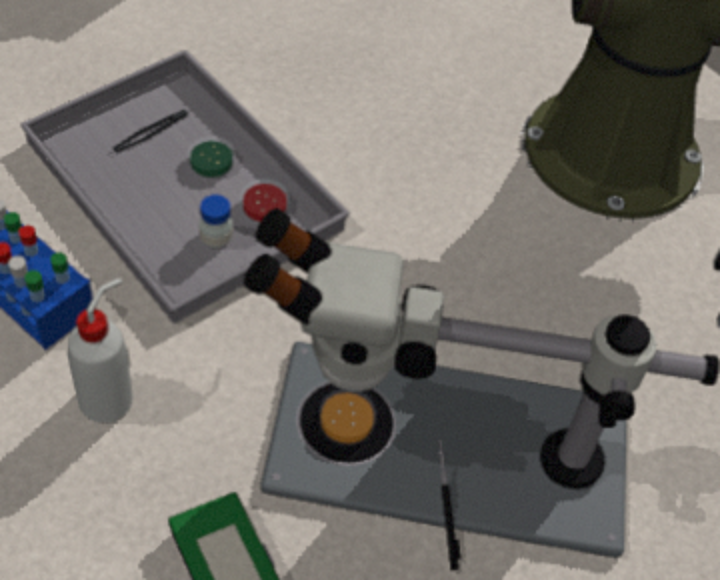

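The amber dish is centred on the disc at (347,418) under the objective, red is in the tray at (265,202) and the bystanders are unmoved. I estimate the objective is about 4 mm off, against a 15 mm tolerance.

```bash
python3 -c "
from h import *
print(ctrl.sign_off())"
```

```text
the job is handed in; nothing more can be done
None
```

I handed the job in at about 30 s of the 72 s allowed; no verdict came back. By my last camera check, the red dish lies flat in the tray, the amber dish is about 3 mm from the stage centre, and the objective is back over it, about 4 mm off.

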